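# Set a mounted print in the paper trimmer and clamp it for the cut

## Task

The mounted print lying on the paper trimmer is to be cut along the pencil line drawn across it. Without lifting it, push it square against the fence and slide it along the fence, under the raised rail, until its line lies on the cutting edge, so that just the 25 mm strip beyond the line overhangs; then press the rail down onto the board with the fingertips and finish while still holding it pressed, ready for the cut. Leave the spectacle case, index cards, eraser and stapler where they are.

Things in the scene. Friction and masses are not known exactly. Their poses are not given: they have to be found in the camera images.
- trimmer: desk paper trimmer, dark grey bed 180 mm (its x) by 270 mm (its y), bed surface 18 mm above the desk; it stands fast. Origin: centre of its underside, on the desk; x roughly away from the robot, y to the robot's left, z up. The cutting edge is the +y end of the bed, a straight steel edge along x at y = +135 mm; beyond it is only the desk, 18 mm lower
- fence (a point): middle of the fence's face at bed level, trimmer frame (-78, -22, 18) mm, axes as the trimmer's. The fence is an aluminium strip along y on the robot's side of the bed, 12 mm wide, 9 mm higher than the bed, y = -135 to +90 mm; its straight face looks to +x at x = -78 mm
- cut_edge (a point): point on the cutting edge in line with the fence's face, at bed level: trimmer frame (-78, 135, 18) mm; axes as the trimmer's
- board: white foam board with a grey landscape print on it, 85 mm (x) by 140 mm (y), 5 mm thick, about 60 g, loose on the bed. Origin: centre of its underside; y points roughly along the trimmer's y, to the cutting edge, z up. The strip to be cut off, 25 mm wide, is its +y end. Squared against the fence its centre is at trimmer x = -35.5 mm
- cut_line (a point): middle of the thin dark pencil line across the board along its x, on its top face, board frame (0, 45, 5) mm: 25 mm from the +y end, 115 mm from the other. It belongs at trimmer y = +135 mm
- rail (a joint): travel of the clamping rail straight down, m: 0 = up. Aluminium bar along trimmer x, -75 to +75 mm, y = 105 to 127 mm, 12 mm high, underside 11 mm above the bed when up; the 5 mm board passes beneath. Springs yield from 2 N, about 4 N at 6 mm where it meets the board, then firm. A post at each end (x = -90 to -79 and 79 to 90, y = 99 to 133 mm) stands 34 mm above the bed
- rail_pad (a point): centre of the top of the black ribbed thumb pad on the rail, 50 mm (x) by 20 mm (y): trimmer frame (25, 116, 44) mm when up; moves down with the rail. The black cutter head, parked on the rail at trimmer x = -72 to -38 mm, stands 21 mm higher than the pad
- spectacle_case: brown leather spectacle case, 58 x 158 x 34 mm, on the desk right of the trimmer; origin: centre of underside; to be left alone
- index_cards: banded pack of index cards, 78 x 127 x 22 mm, on the desk right of the trimmer; origin: centre of underside; to be left alone
- stapler: black stapler, 150 x 36 x 45 mm, on the desk left of the trimmer; origin: centre of underside; to be left alone
- eraser: white and blue eraser, 21 x 46 x 12 mm, on the desk right of the trimmer; origin: centre of underside; to be left alone
Things that resemble listed ones, but are neither listed nor needed, are in the scene too. Leave any purple look-alike of the board alone.

How it is judged:
By the outcome, as a careful person would: the job done as asked, in the order asked, and still so for the second after the job is handed in, while the arm keeps its last pose, push and grip.
It also fails if it takes over 64 s, if anything falls off the work surface, if the arm or the gripper's body presses on something with over 40 N, if the wrist force passes 120 N, or if a joint passes its speed limit or range.

## Robot

A 6-joint arm with a two-finger parallel gripper is mounted at the origin on the work surface; the furniture and walls round the work are solid. World frame = base frame: x ahead of the robot, y to its left, z up, the work surface at z = 0. Lengths are in mm, angles in rad, forces in N, time in s.
With the tool pointing down it reaches from about 300 to 950 mm from the base axis. Payload 3.1 kg.
Tool frame: the origin (TCP) lies at the very end of the fingers, on their centre line; the grasp point (between the pads) lies 19 mm behind it; z points along the fingers, y is the line along which they close (so a half turn about z gives the same grasp; the last joint's range is limited). The gripper opens to 85 mm and grips with 20 to 120 N. Pads are 22 mm wide; open, the fingers measure 114 mm over their backs; the gripper's body (76 mm by 85 mm) begins 54 mm behind the grasp point. The pads swing forward as they close: fully open they stand 13 mm farther back than shut.
Start: joints at [-1.185, 0.308, 1.634, -0, 1.2, -0.07], TCP at [275.089, -561.211, 231.272] pointing down, gripper open.
Joint ranges: [-3.06, 3.06], [-0.79, 1.96], [0.05, 2.63], [-1.19, 4.34], [0.05, 2.64], [-2.94, 2.94]. Speed limits (rad/s): [2.79, 2.79, 3.14, 3.14, 3.14, 3.14].

## Interface

Orientations are given as a unit quaternion [w, x, y, z].
In Python, from station import manip gives the robot as it stands.
- The arm moves only by the tool play_rows, never from a script. Its argument "steps" is one flat list of numbers, 4 for each row, row after row: the shift along the world's x, y, z in mm, then the turn about the world's z in rad. A call has 1 to 5 rows; each row is the pose to reach, as a shift and turn from the pose commanded when the call began; what a row does not reach only later rows make up. A row lasts 1/8 s, in which the tool goes at most 62.5 mm and 10.7 degrees, less where a joint would pass 70% of its speed; a pose out of reach is approached as far as the arm can. A call with a gripper value outside its range is refused whole. "claw" is the finger opening in mm, from 0 to 85.4, set as the call begins (left out, the last holds). The fingers move at their own pace and stop on an object; the grip force is fixed at half the most. Time passes only in rows, so rows that repeat a pose let the fingers close. It gives the time, the measured TCP pose, the force, the opening and the grip force at its end, in the units of the state.
- manip.get_state(): the state, without advancing time (a new reading comes with each control period).
- manip.camera(name): name is "side" or "top" or "wrist"; returns the picture (384x512x3 uint8, blue, green, red); there is no depth.
- manip.camera_info(name): a dict with "fx", "fy", "cx", "cy" (pixels), "R" (3x3) and "t" (3): a world point X has camera coordinates R X + t; the wrist camera has in their place "T_tool_cam" (4x4, takes a point from camera to tool coordinates, whose origin is the TCP and whose axes are the flange's). Camera axes: x right, y down, z forward; pixel columns grow to the right and rows downward; lengths in mm; the calibration is good to about 2 mm. A picture is of the moment at which its call begins: read the wrist's pose just before it. camera_info takes no time and is no camera call.
- manip.hand_in(): hands the job in; it is judged then, once.
Trained networks look in the newest picture that a camera, given by its name, has taken for a name from the list of things; names that differ only in an ending like _2 or _b are one class to them, and where a whole thing is asked for, a point or a joint stands for the part that bears it (a point fixed in the world has none). Each returns a list of dicts, best first, with "confidence" (0 to 1); they miss things now and then, are a little off and sometimes report something else, mostly with a low value. They report only what shows in the picture. A call takes as long as a camera call. They do not tell look-alikes from the thing itself.
- manip.search_frame(query, camera): "position" ([x, y, z] in mm, in world coordinates, good to about 4 mm: the middle of the surface that is visible of it).
- manip.cut_out(query, camera): "region" (384x512 bool, what is visible of it).
The state is a dict: "time_s": time; "joints": joint angles; "qvel": joint speeds; "tau": joint torques, N m; "tcp_pos": TCP position; "tcp_rot": TCP orientation; "contact_force": force on the tool from outside, world axes, zero at the start; "ft_torque": the same for the moment, N m; "width": opening from 0.0 (shut) to 1.0 (fully open); "finger_force": force on a finger pad.
Only numpy, scipy, OpenCV 4.12 (cv2) and the standard library are available. Lean on these libraries where they do the work, as an engineer would, in place of code of your own. Each camera call takes 0.05 s, during which the arm holds its last target. There are 200 camera calls.

## Working session

There is one attempt and no reset: what is moved stays moved. The work goes in short steps, Python scripts to look and compute and a tool call to move; the robot and the scene stay as the last step left them, time stands still between calls to the robot, and variables do not carry over. Pictures are saved under pics/ and viewed, at most 10 in all, crops included, and the job is handed in when it is done.

Besides the shell and the picture viewer there is one more tool, called after "Emit:" as name(argument=value, ...) on one line, values as JSON. play_rows: Moves the arm, as the interface text tells. Its arguments: {"type":"object","properties":{"steps":{"type":"array","items":{"type":"number"}},"claw":{"type":"number"}},"required":["steps"]}

```bash
mkdir -p pics
python3 - <<'E'
from station import manip
import cv2,numpy as np
s=manip.get_state();print(s['tcp_pos'],s['tcp_rot'],s['time_s'],s['contact_force'])
for c in ['top','side']:
    cv2.imwrite(f'pics/{c}0.png',manip.camera(c))
    i=manip.camera_info(c);print(c,i)
    for q in ['trimmer','board','rail','rail_pad','cut_line','fence','spectacle_case','stapler']:
        print(q,[(np.round(d['position']),round(d['confidence'],2)) for d in manip.search_frame(q,c)[:3]])
print(manip.camera_info('wrist'))
E
```

```text
[ 274.77638656 -560.44696647  230.06713342] [-1.12658933e-03  9.74141633e-01  2.25935334e-01 -1.84183630e-04] 0.0 [ 0.72845535  0.5220484  -0.4663121 ]
top {'fx': 422.239933743635, 'fy': 422.239933743635, 'cx': 256.17696052911316, 'cy': 196.30241075988752, 'R': array([[-0.00971355, -0.99995228,  0.00104619],
       [-0.98726696,  0.00942419, -0.15879276],
       [ 0.15877532, -0.00257531, -0.98731138]]), 't': array([  80.41860859,  302.84719058, 1442.13831402])}
trimmer [(array([418., 230.,  18.]), 0.83)]
board [(array([156., 301.,   4.]), 0.74), (array([391., 230.,  22.]), 0.72)]
rail [(array([397., 346.,  44.]), 0.73)]
rail_pad [(array([398., 344.,  42.]), 0.76)]
cut_line [(array([394., 236.,  20.]), 0.91)]
fence [(array([424., 232.,  20.]), 0.73)]
spectacle_case [(array([398., 347.,  42.]), 0.71)]
stapler [(array([385., 541.,  48.]), 0.57)]
side {'fx': 382.18256797586275, 'fy': 382.18256797586275, 'cx': 264.96315788780373, 'cy': 192.07522146453843, 'R': array([[-9.14148993e-01, -4.05377868e-01,  6.33917873e-04],
       [-2.21277447e-01,  4.97681126e-01, -8.38659519e-01],
       [ 
[... 366 characters left out ...]
[(array([390., 240.,  23.]), 0.97), (array([157., 309.,   7.]), 0.84)]
fence [(array([407., 286.,  16.]), 0.96)]
spectacle_case [(array([ 382., -177.,   33.]), 0.69)]
stapler [(array([380., 559.,  26.]), 0.89), (array([410., 290.,  13.]), 0.66)]
{'fx': 268.574594064674, 'fy': 268.574594064674, 'cx': 255.9446072178015, 'cy': 190.3659850897079, 'T_tool_cam': array([[ 6.88117340e-04, -9.54891966e-01, -2.96952623e-01,
         7.42609116e+01],
       [ 9.99999627e-01,  8.12131807e-04, -2.94259242e-04,
         2.59473095e-01],
       [ 5.22150456e-04, -2.96952310e-01,  9.54892168e-01,
        -1.43002855e+02],
       [ 0.00000000e+00,  0.00000000e+00,  0.00000000e+00,
         1.00000000e+00]])}
```

Run:
```python
import cv2
a=cv2.imread('pics/top0.png');b=cv2.imread('pics/side0.png')
cv2.imwrite('pics/top0c.png',cv2.resize(a[120:384,60:412],None,fx=2.27,fy=2.27,interpolation=cv2.INTER_CUBIC))
```

```text
(no output)
```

View pics/top0c.png

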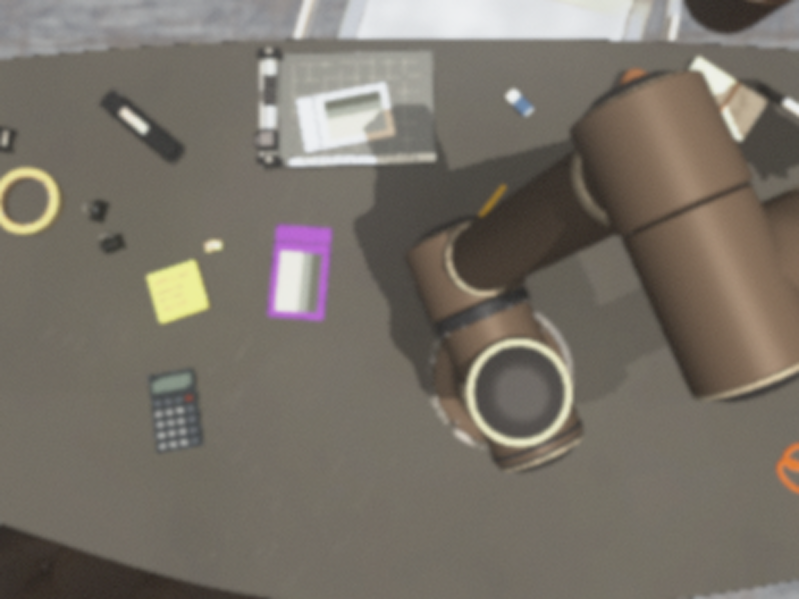

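View pics/side0.png

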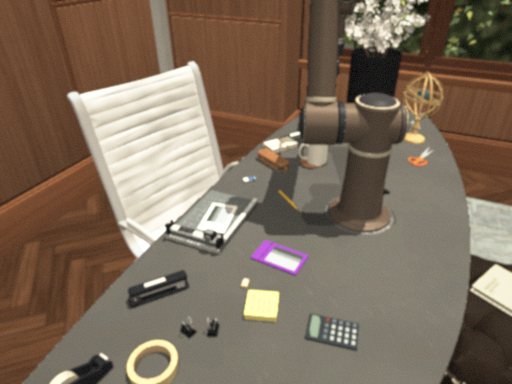

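The purple frame (crop 300,275) is the decoy. The real board (crop 345,115) lies on the trimmer, slightly turned, with its line near the rail end at left. Next I move the wrist camera over it.

Emit:
play_rows(steps=[10,58,0,0.08,20,116,0,0.16,30,174,0,0.24,40,232,0,0.32,50,290,0,0.4], claw=30)

```text
time_s: 1.52
tcp_pos: [325.3, -269.5, 231.5]
tcp_rot: [0.0, 0.909, 0.416, 0.0]
contact_force: [1.1, 0.2, 0.5]
width: 0.354
finger_force: 0.0
```

Emit:
play_rows(steps=[10,58,0,0.08,20,116,0,0.16,30,174,0,0.24,40,232,0,0.32,50,290,0,0.4])

```text
time_s: 2.15
tcp_pos: [375.4, 20.6, 231.9]
tcp_rot: [0.001, 0.809, 0.588, 0.001]
contact_force: [1.5, -0.4, 0.7]
width: 0.346
finger_force: 0.0
```

Emit:
play_rows(steps=[9,58,-8,0.08,18,116,-16,0.16,27,174,-24,0.24,35,246,-30,0.315,35,246,-30,0.315])

```text
time_s: 2.78
tcp_pos: [410.1, 268.1, 201.2]
tcp_rot: [-0.0, 0.705, 0.709, 0.0]
contact_force: [-0.5, 0.4, -0.2]
width: 0.354
finger_force: 0.0
```

```bash
cat > h.py <<'E'
from station import manip
import cv2,numpy as np
from scipy.spatial.transform import Rotation as Ro
def cam(c):
    if c!='wrist':
        i=manip.camera_info(c); return i,i['R'],i['t']
    s=manip.get_state();i=manip.camera_info('wrist')
    w,x,y,z=s['tcp_rot'];M=np.eye(4);M[:3,:3]=Ro.from_quat([x,y,z,w]).as_matrix();M[:3,3]=s['tcp_pos']
    C=np.linalg.inv(M@i['T_tool_cam']);return i,C[:3,:3],C[:3,3]
def ray(k,uv,z):
    i,R,t=k;uv=np.atleast_2d(uv).astype(float)
    d=np.c_[(uv[:,0]-i['cx'])/i['fx'],(uv[:,1]-i['cy'])/i['fy'],np.ones(len(uv))]@R
    o=-R.T@t;return (o+d*((z-o[2])/d[:,2])[:,None])[:,:2]
def proj(k,X):
    i,R,t=k;p=np.atleast_2d(X)@R.T+t;return np.c_[p[:,0]/p[:,2]*i['fx']+i['cx'],p[:,1]/p[:,2]*i['fy']+i['cy']]
def st():
    s=manip.get_state();w,x,y,z=s['tcp_rot'];X=Ro.from_quat([x,y,z,w]).as_matrix()
    print('t',round(s['time_s'],2),'tcp',np.round(s['tcp_pos'],1),'yaw',round(np.arctan2(X[1,0],X[0,0]),4),'F',np.round(s['contact_force'],1),'w',round(s['width']*85.4,1))
E
python3 - <<'E'
from h import *
import pickle
st();k=cam('wrist');im=manip.camera('wrist');cv2.imwrite('pics/w1.png',im);pickle.dump(k,open('k1.pkl','wb'))
for q in ['trimmer','board']:
    for d in manip.cut_out(q,'wrist')[:2]:
        m=d['region'].astype(np.uint8);cs,_=cv2.findContours(m,0,2);c=max(cs,key=cv2.contourArea)
        b=cv2.boxPoints(cv2.minAreaRect(c));print(q,d['confidence'],np.round(b),np.round(ray(k,b,23 if q=='board' else 18),1).tolist())
E
```

```text
t 2.77 tcp [410.1 268.1 201.2] yaw 1.5755 F [-0.5  0.4 -0.2] w 30.2
trimmer 0.7 [[169.  86.]
 [342.  86.]
 [342. 260.]
 [169. 260.]] [[309.5, 365.5], [505.8, 366.5], [528.2, 142.0], [289.2, 140.6]]
board 0.98 [[197. 150.]
 [267. 138.]
 [285. 243.]
 [215. 255.]] [[338.6, 293.9], [421.9, 308.5], [448.1, 171.0], [354.4, 152.5]]
board 0.77 [[ -6. 168.]
 [  0. 100.]
 [120. 111.]
 [114. 178.]] [[88.8, 270.1], [117.7, 348.9], [251.9, 338.4], [233.1, 257.9]]
```

View pics/w1.png

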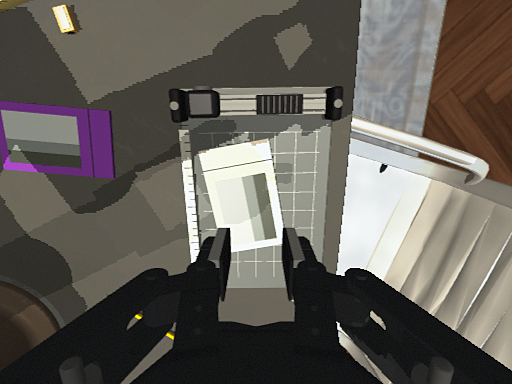

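The wrist view has up as +y and right as +x. It shows the fence at left (u≈185–195), the rail on top (v≈90–115) and the pad at (280,103). The board is at (240,195) with its line near (237,168), and there is a chair back right of the desk at u>350.

Run:
```python
import cv2
a=cv2.imread('pics/w1.png')[75:270,160:360]
cv2.imwrite('pics/w1c.png',cv2.resize(a,None,fx=3,fy=3,interpolation=cv2.INTER_CUBIC))
```

```text
(no output)
```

View pics/w1c.png

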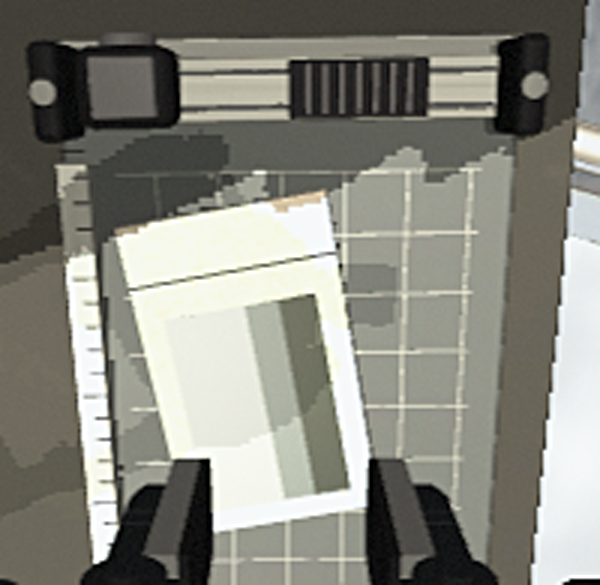

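Run:
```python
from h import *
import pickle
k=pickle.load(open('k1.pkl','rb'))
def w(p,z): return ray(k,np.array(p,float)/3+[160,75],z)
r=lambda a:np.round(a,1).tolist()
print('posts',r(w([[43,92],[535,85]],52)),'pad',r(w([[291,60],[428,58],[428,117],[291,117]],44)))
print('fence top edge z27',r(w([[89,168],[115,540]],27)),'end',r(w([[58,165],[89,167]],27)))
print('bed right edge z18',r(w([[514,140],[488,575]],18)))
print('board',r(w([[118,235],[325,192],[371,505],[218,530]],23)),'line',r(w([[133,290],[335,254]],23)))
```

```text
posts [[323.6, 344.0], [493.6, 347.2]] pad [[409.4, 355.3], [457.5, 356.2], [458.6, 336.3], [409.5, 336.0]]
fence top edge z27 [[331.7, 316.3], [332.4, 154.0]] end [[319.9, 317.3], [331.8, 316.6]]
bed right edge z18 [[497.2, 327.2], [502.4, 131.3]]
board [[340.6, 289.7], [423.1, 307.2], [446.2, 169.9], [377.9, 157.0]] line [[345.4, 267.2], [427.6, 282.5]]
```

Emit:
play_rows(steps=[20,-20,-40,0.01,40,-40,-80,0.01,52,-53,-130,0.01,52,-53,-160,0.01,52,-53,-173,0.01], claw=0)

```text
time_s: 3.55
tcp_pos: [460.7, 209.2, 26.8]
tcp_rot: [-0.001, 0.705, 0.709, -0.002]
contact_force: [-0.4, 0.4, 0.5]
width: 0.003
finger_force: 0.0
```

Emit:
play_rows(steps=[0,0,-2,0,0,0,-4,0,0,0,-6,0,0,0,-8,0,0,0,-8,0])

```text
time_s: 4.18
tcp_pos: [462.1, 212.0, 20.5]
tcp_rot: [0.0, 0.703, 0.711, 0.0]
contact_force: [0.2, 0.3, 0.1]
width: -0.0
finger_force: 0.0
```

Emit:
play_rows(steps=[-4,0,0,0,-8,0,0,0,-11,0,0,0,-14,0,0,0,-17,0,0,0])

```text
time_s: 4.8
tcp_pos: [445.0, 211.8, 20.3]
tcp_rot: [0.0, 0.704, 0.711, 0.0]
contact_force: [-0.4, 0.4, 0.0]
width: -0.001
finger_force: 0.1
```

Emit:
play_rows(steps=[-3,0,0,0,-6,0,0,0,-8,0,0,0,-10,0,0,0,-10,0,0,0])

```text
time_s: 5.42
tcp_pos: [434.8, 211.8, 20.2]
tcp_rot: [-0.0, 0.704, 0.711, -0.0]
contact_force: [-1.2, -0.4, 0.2]
width: 0.001
finger_force: 0.0
```

Run:
```python
from h import *
import pickle
st();k=cam('wrist');im=manip.camera('wrist');cv2.imwrite('pics/w2.png',im);pickle.dump(k,open('k2.pkl','wb'))
```

```text
t 5.42 tcp [434.8 211.8  20.2] yaw 1.5808 F [-1.2 -0.4  0.2] w 0.1
```

View pics/w2.png

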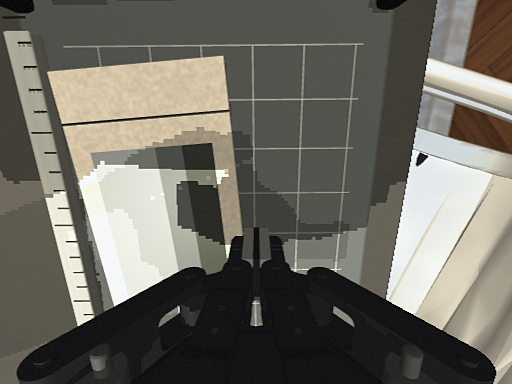

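The board is still about 0.08 rad off: its front edge runs (48,72)–(223,57) against a nearly level grid. I keep pushing.

Emit:
play_rows(steps=[-2,0,0,0,-4,0,0,0,-6,0,0,0,-8,0,0,0,-8,0,0,0])

```text
time_s: 6.1
tcp_pos: [426.8, 211.8, 20.2]
tcp_rot: [-0.0, 0.704, 0.711, -0.0]
contact_force: [-0.1, -0.3, -0.4]
width: -0.002
finger_force: 0.0
```

Emit:
play_rows(steps=[-1,0,0,0,-2,0,0,0,-2,0,0,0])

```text
time_s: 6.48
tcp_pos: [425.5, 211.8, 20.4]
tcp_rot: [0.0, 0.703, 0.711, 0.0]
contact_force: [1.0, -0.6, -0.5]
width: -0.004
finger_force: 0.6
```

Emit:
play_rows(steps=[-1,0,0,0,-2,0,0,0,-2,0,0,0])

```text
time_s: 6.85
tcp_pos: [425.3, 211.9, 21.0]
tcp_rot: [0.001, 0.703, 0.711, 0.002]
contact_force: [4.9, -2.7, -0.6]
width: -0.003
finger_force: 2.4
```

Run:
```python
from h import *
import pickle
st();k=cam('wrist');im=manip.camera('wrist');cv2.imwrite('pics/w3.png',im);pickle.dump(k,open('k3.pkl','wb'))
```

```text
t 6.85 tcp [425.3 211.9  21. ] yaw 1.5816 F [ 4.9 -2.7 -0.6] w -0.3
```

View pics/w3.png

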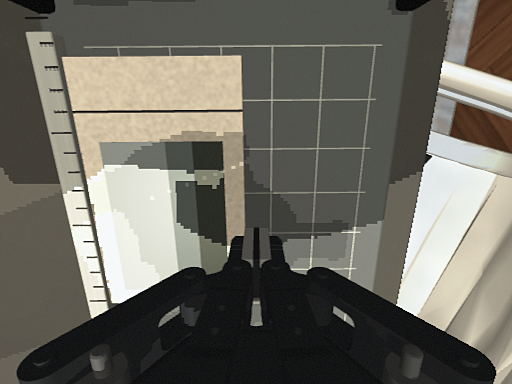

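The board is now flush with the fence, and its line (72,112)–(242,111) is parallel to the grid.

Run:
```python
from h import *
import pickle
k=pickle.load(open('k3.pkl','rb'));im=cv2.imread('pics/w3.png');g=im.min(2).astype(int)
for u in (90,130,170,220):
    v=95+int(g[95:125,u].argmin());print(u,v,np.round(ray(k,[[u,v]],23),1), 'front', np.round(ray(k,[[u,40+int(np.diff(g[40:80,u]).argmax())+.5]],23),1))
print(ray(k,[[65,112],[242,111]],23),'grid',ray(k,[[90,46],[380,45]],18))
print('fence end',ray(k,[[27,32],[53,32]],27))
```

```text
90 111 [[339.9 283.8]] front [[344.1 308.7]]
130 111 [[360. 284.]] front [[363.2 309.4]]
170 111 [[380.1 284.3]] front [[382.5 313.9]]
220 110 [[405.2 285. ]] front [[405.9 309.9]]
[[327.25992807 283.17091652]
 [416.27934308 284.67727729]] grid [[342.13518227 314.13079101]
 [483.50241889 316.28398071]]
fence end [[319.73937441 317.75923568]
 [331.43019317 317.90253676]]
```

Emit:
play_rows(steps=[6,0,0,0,10,0,20,0,10,-20,40,0,0,-65,40,0,-30,-110,40,0], claw=0)

```text
time_s: 7.52
tcp_pos: [394.0, 101.3, 60.9]
tcp_rot: [0.0, 0.703, 0.711, 0.001]
contact_force: [0.0, -0.2, 0.1]
width: -0.001
finger_force: 0.0
```

Emit:
play_rows(steps=[-9,20,0,0,-18,43,0,0,-18,45,-15,0,-18,45,-30,0,-18,45,-36,0], claw=35)

```text
time_s: 8.15
tcp_pos: [373.5, 146.7, 23.3]
tcp_rot: [-0.001, 0.704, 0.711, -0.001]
contact_force: [0.3, 0.7, -0.7]
width: 0.409
finger_force: 0.0
```

Emit:
play_rows(steps=[0,0,-1.5,0,0,0,-3,0,0,0,-4.5,0,0,0,-4.5,0])

```text
time_s: 8.65
tcp_pos: [375.2, 146.8, 19.9]
tcp_rot: [0.0, 0.704, 0.711, 0.0]
contact_force: [0.4, -0.4, 0.1]
width: 0.409
finger_force: 0.0
```

Emit:
play_rows(steps=[0,0,-1,0,0,0,-2,0,0,0,-2,0])

```text
time_s: 9.02
tcp_pos: [375.0, 146.8, 17.7]
tcp_rot: [-0.0, 0.704, 0.711, -0.0]
contact_force: [-0.7, 0.2, 0.6]
width: 0.406
finger_force: 0.0
```

Emit:
play_rows(steps=[0,0,-1,0,0,0,-2,0,0,0,-2,0])

```text
time_s: 9.4
tcp_pos: [375.2, 146.8, 17.0]
tcp_rot: [-0.0, 0.704, 0.711, -0.0]
contact_force: [-4.4, -1.0, 15.6]
width: 0.409
finger_force: 7.9
```

Emit:
play_rows(steps=[0,0,2.5,0,0,4,2.5,0,0,8,2.5,0,0,12,2.5,0,0,16,2.5,0])

```text
time_s: 10.02
tcp_pos: [374.9, 163.0, 18.1]
tcp_rot: [-0.0, 0.703, 0.711, -0.0]
contact_force: [-0.5, 0.1, -0.4]
width: 0.411
finger_force: 0.1
```

Emit:
play_rows(steps=[-0.1,5,0,0,-0.2,10,0,0,-0.3,15,0,0,-0.4,20,0,0,-0.5,25,0,0])

```text
time_s: 10.65
tcp_pos: [374.6, 188.1, 18.3]
tcp_rot: [0.0, 0.704, 0.711, 0.0]
contact_force: [-0.7, -0.7, 0.2]
width: 0.411
finger_force: 0.1
```

Emit:
play_rows(steps=[-0.1,5,0,0,-0.2,10,0,0,-0.3,15,0,0,-0.4,19,0,0,-0.5,22,0,0])

```text
time_s: 11.28
tcp_pos: [374.1, 210.1, 18.3]
tcp_rot: [0.0, 0.704, 0.711, 0.0]
contact_force: [-0.5, -0.9, -0.8]
width: 0.412
finger_force: 0.2
```

Run:
```python
from h import *
import pickle
st();k=cam('wrist');im=manip.camera('wrist');cv2.imwrite('pics/w4.png',im);pickle.dump(k,open('k4.pkl','wb'))
```

```text
t 11.28 tcp [374.1 210.1  18.3] yaw 1.581 F [-0.5 -0.9 -0.8] w 35.2
```

View pics/w4.png

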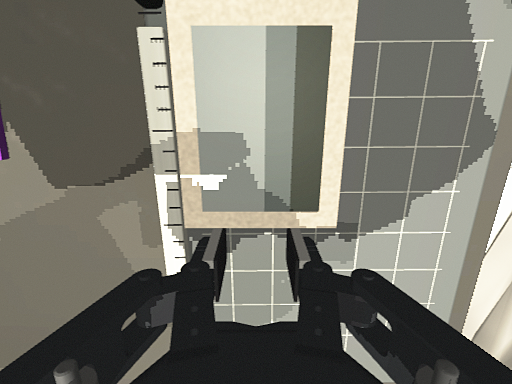

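The board's rear edge is at v≈228 and level, the fingers are right behind it, and the fence end is at v≈27.

Run:
```python
from h import *
import pickle
k=pickle.load(open('k4.pkl','rb'));g=cv2.imread('pics/w4.png').min(2).astype(int)
for u in (195,240,260,330):
    d=np.diff(g[215:240,u]);v=215+d.argmin()+.5;print('rear',u,v,np.round(ray(k,[[u,v]],23),1),np.round(ray(k,[[u,v]],18),1))
for u in (142,150,158):
    d=np.diff(g[15:45,u]);v=15+d.argmax()+.5;print('fence end',u,v,np.round(ray(k,[[u,v]],27),1))
for v in (60,100,180,220):
    d=np.abs(np.diff(g[v,140:200]));us=[140+i+.5 for i in np.argsort(d)[-4:]];print(v,sorted(us),np.round(ray(k,[[u,v] for u in sorted(us)],23)[:,0],1))
```

```text
rear 195 227.5 [[338.5 219.7]] [[337.3 217.3]]
rear 240 227.5 [[363.9 220. ]] [[363.6 217.6]]
rear 260 227.5 [[375.1 220.1]] [[375.3 217.8]]
rear 330 227.5 [[414.5 220.5]] [[416.1 218.2]]
fence end 142 26.5 [[321.6 318.2]]
fence end 150 26.5 [[325.1 318.2]]
fence end 158 39.5 [[328.2 313.2]]
60 [np.float64(140.5), np.float64(165.5), np.float64(169.5), np.float64(170.5)] [317.8 329.5 331.4 331.9]
100 [np.float64(144.5), np.float64(169.5), np.float64(172.5), np.float64(173.5)] [317.7 329.9 331.4 331.9]
180 [np.float64(154.5), np.float64(176.5), np.float64(177.5), np.float64(191.5)] [318.5 330.2 330.8 338.2]
220 [np.float64(159.5), np.float64(167.5), np.float64(181.5), np.float64(183.5)] [319.  323.4 331.3 332.4]
```

Emit:
play_rows(steps=[-0.1,5,0,0,-0.2,10,0,0,-0.3,15,0,0,-0.4,20,0,0,-0.5,23,0,0])

```text
time_s: 11.95
tcp_pos: [373.6, 233.2, 18.3]
tcp_rot: [-0.0, 0.703, 0.711, 0.0]
contact_force: [-1.0, -0.7, 0.4]
width: 0.41
finger_force: 0.2
```

Emit:
play_rows(steps=[0,2,0,0,-0.1,4,0,0,-0.1,4,0,0])

```text
time_s: 12.32
tcp_pos: [373.5, 236.9, 18.3]
tcp_rot: [-0.0, 0.704, 0.711, 0.0]
contact_force: [-0.0, -0.5, 0.6]
width: 0.409
finger_force: 0.0
```

```bash
cat > m.py <<'E'
from h import *
import sys
st();k=cam('wrist');im=manip.camera('wrist');cv2.imwrite(f'pics/{sys.argv[1]}.png',im);g=im.min(2).astype(int)
for u in (200,260,320):
    d=np.diff(g[212:242,u]);v=212+d.argmin()+.5;print('rear',u,v,np.round(ray(k,[[u,v]],23),1))
k2=cam('top');t=manip.camera('top');cv2.imwrite(f'pics/{sys.argv[1]}t.png',t)
print('line->top px',proj(k2,[[334,363.4,23],[415,364.6,23]]))
E
python3 m.py w5
```

```text
t 12.32 tcp [373.5 236.9  18.3] yaw 1.5808 F [-0.  -0.5  0.6] w 34.9
rear 200 227.5 [[340.8 246.6]]
rear 260 227.5 [[374.6 246.9]]
rear 320 227.5 [[408.3 247.3]]
line->top px [[174.05914087 188.51844956]
 [174.20530675 165.84162809]]
```

Emit:
play_rows(steps=[0,1,0,0,0,1.5,0,0,0,1.5,0,0])

```text
time_s: 12.8
tcp_pos: [373.5, 238.3, 18.3]
tcp_rot: [-0.0, 0.704, 0.711, -0.0]
contact_force: [-0.5, -1.5, 0.1]
width: 0.411
finger_force: 0.1
```

Emit:
play_rows(steps=[0,-3,0,0,0,-6,20,0,0,-6,70,0,10,30,115,0,20,75,125,0])

```text
time_s: 13.42
tcp_pos: [396.2, 315.0, 147.3]
tcp_rot: [0.001, 0.704, 0.71, 0.004]
contact_force: [0.8, -0.1, -0.6]
width: 0.41
finger_force: 0.0
```

Emit:
play_rows(steps=[0,25,0,0,0,25,0,0,0,25,0,0], claw=0)

```text
time_s: 13.8
tcp_pos: [392.7, 337.2, 142.6]
tcp_rot: [0.0, 0.703, 0.711, -0.001]
contact_force: [-0.4, -0.7, 0.3]
width: -0.002
finger_force: 0.0
```

Run:
```python
from h import *
import pickle
st();k=cam('wrist');im=manip.camera('wrist');pickle.dump(k,open('k6.pkl','wb'));cv2.imwrite('pics/w6.png',im)
p=proj(k,[[375,364,23]])[0];print(p)
cv2.imwrite('pics/w6c.png',cv2.resize(im[max(0,int(p[1])-75):,int(p[0])-80:][:150,:200],None,fx=4,fy=4,interpolation=cv2.INTER_CUBIC))
```

```text
t 13.8 tcp [392.7 337.2 142.6] yaw 1.5811 F [-0.4 -0.7  0.3] w -0.2
[239.78416273 157.66415129]
```

View pics/w6c.png

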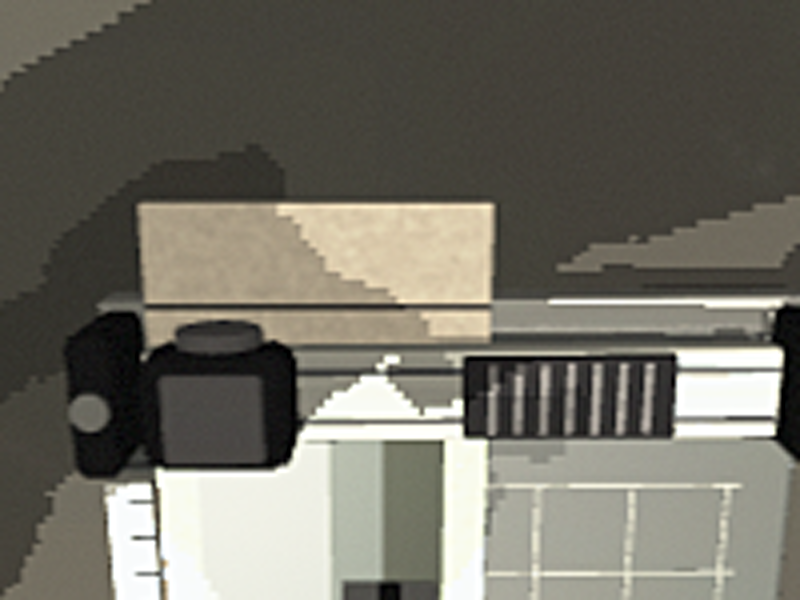

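The overhang strip shows beyond the rail. The pencil line is at crop v≈304 and the steel edge's outer border at v≈298–300; I correct for the height difference.

Run:
```python
from h import *
import pickle
k=pickle.load(open('k6.pkl','rb'));g=cv2.imread('pics/w6.png').min(2).astype(int)
w=lambda p,z:np.round(ray(k,np.array(p,float)/4+[159,82],z),2).tolist()
print('line',w([[150,304],[480,304]],23),'front',w([[140,203],[490,203]],23),'edge',w([[108,300],[540,298],[700,298]],18))
for u in (200,230,270,300,340): print(u,g[150:162,u])
pad=[[465,356],[675,355],[675,436],[465,438]];print('pad',w(pad,44))
```

```text
line [[332.27, 363.17], [413.68, 364.11]] front [[331.21, 387.63], [415.18, 388.58]] edge [[320.64, 363.14], [429.09, 364.89], [469.18, 365.35]]
200 [139 140 141 141 140 135 140 138  36  81 139 135]
230 [133 132 133 135 129 133 132 134  34  79 138 130]
270 [168 168 172 174 176 178 181 178  56 114 185 171]
300 [ 52  58  59  56  62  60 112 251 117 127 128 131]
340 [ 58  59  56  42  55  68 148 245 221 112 125 128]
pad [[408.87, 355.83], [457.14, 356.63], [458.9, 337.13], [409.51, 336.05]]
```

About 1 mm short, so one more small nudge.

Emit:
play_rows(steps=[-10,-50,0,0,-20,-112,0,0,-20,-112,-50,0,-20,-112,-95,0,-20,-112,-115,0], claw=35)

```text
time_s: 14.48
tcp_pos: [371.1, 223.9, 26.0]
tcp_rot: [-0.001, 0.704, 0.71, -0.002]
contact_force: [-0.4, 0.4, 0.5]
width: 0.41
finger_force: 0.0
```

Emit:
play_rows(steps=[0,0,-5,0,0,0,-10,0,0,4,-10,0,0,8,-10,0,0,10,-10,0])

```text
time_s: 15.1
tcp_pos: [374.1, 237.0, 18.9]
tcp_rot: [0.0, 0.703, 0.711, 0.001]
contact_force: [0.0, 1.0, -0.1]
width: 0.408
finger_force: 0.0
```

Emit:
play_rows(steps=[0,2,0,0,0,3,0,0,0,3,0,0])

```text
time_s: 15.48
tcp_pos: [373.5, 239.4, 18.3]
tcp_rot: [-0.0, 0.704, 0.711, 0.0]
contact_force: [-0.5, -0.0, 0.6]
width: 0.414
finger_force: 0.0
```

Emit:
play_rows(steps=[0,-3,0,0,0,-6,20,0,0,-6,70,0,10,30,115,0,20,75,125,0])

```text
time_s: 16.1
tcp_pos: [396.1, 315.9, 147.1]
tcp_rot: [0.001, 0.704, 0.71, 0.004]
contact_force: [0.2, -0.5, -0.3]
width: 0.409
finger_force: 0.0
```

Emit:
play_rows(steps=[0,25,0,0,0,25,0,0,0,25,0,0], claw=0)

```text
time_s: 16.48
tcp_pos: [392.7, 338.1, 142.5]
tcp_rot: [0.0, 0.704, 0.711, -0.001]
contact_force: [1.4, -1.2, 0.8]
width: -0.004
finger_force: 0.0
```

Run:
```python
from h import *
st();k=cam('wrist');im=manip.camera('wrist');cv2.imwrite('pics/w7.png',im);g=im.min(2).astype(int)
for u in (200,230,270,300,340):
    c=g[148:164,u];print(u,c)
print(proj(k,[[375,364,23],[375,364,18],[375,363,23]]))
```

```text
t 16.48 tcp [392.7 338.1 142.5] yaw 1.5809 F [ 1.4 -1.2  0.8] w -0.3
200 [135 134 138 139 142 140 138 134 139 137  17 110 137 134 137 135]
230 [137 135 135 134 135 134 130 131 134 136  17 112 134 131 132 130]
270 [173 171 166 167 171 171 176 179 180 177  35 151 179 171 170 173]
300 [ 82  99  96  50  59  55  56  62  60 116 255 118 128 128 128 127]
340 [ 96  94  51  57  58  56  42  62  72 160 233 118 126 129 128 131]
[[239.81060851 158.61595205]
 [240.11133293 157.69810941]
 [239.81778694 159.6176468 ]]
```

The line now lies on the edge to within about 0.2 mm. Next I press the pad.

Emit:
play_rows(steps=[20,4,0,0,41,8,-20,0,41,8,-60,0,41,8,-88,0,41,8,-91,0])

```text
time_s: 17.15
tcp_pos: [432.2, 344.6, 49.6]
tcp_rot: [-0.001, 0.704, 0.71, -0.003]
contact_force: [-1.3, 0.7, -1.3]
width: 0.003
finger_force: 0.0
```

Emit:
play_rows(steps=[0,0,-2,0,0,0,-4,0,0,0,-6,0,0,0,-8,0,0,0,-9,0])

```text
time_s: 17.77
tcp_pos: [434.6, 347.5, 43.6]
tcp_rot: [0.0, 0.704, 0.711, 0.0]
contact_force: [-0.7, -0.5, 2.2]
width: 0.002
finger_force: 1.2
```

Emit:
play_rows(steps=[0,-1,-2,0,0,-1,-3,0,0,-1,-4,0,0,-1,-5,0,0,-1,-5,0])

```text
time_s: 18.4
tcp_pos: [434.9, 346.8, 38.5]
tcp_rot: [0.0, 0.704, 0.711, 0.001]
contact_force: [0.4, 3.5, 3.9]
width: -0.004
finger_force: 1.9
```

Emit:
play_rows(steps=[0,0,-1,0,0,0,-2,0,0,0,-2,0])

```text
time_s: 18.77
tcp_pos: [434.9, 346.8, 38.0]
tcp_rot: [-0.0, 0.704, 0.711, 0.0]
contact_force: [-3.6, 0.7, 13.3]
width: 0.001
finger_force: 6.6
```

Emit:
play_rows(steps=[0,0,-0.5,0,0,0,-0.5,0,0,0,-0.5,0,0,0,-0.5,0])

```text
time_s: 19.27
tcp_pos: [435.0, 346.8, 38.0]
tcp_rot: [-0.0, 0.704, 0.711, 0.0]
contact_force: [-3.9, 0.9, 15.8]
width: 0.003
finger_force: 8.0
```

Run:
```python
from h import *
st();k=cam('wrist');im=manip.camera('wrist')
k2=cam('side');t=manip.camera('side')
p=proj(k,[[375,364,23]])[0];q=proj(k2,[[390,360,23]])[0];print(p,q)
a=cv2.resize(im,(512,384));b=cv2.resize(t[int(q[1])-48:int(q[1])+48,int(q[0])-36:int(q[0])+36],(288,384),interpolation=cv2.INTER_CUBIC)
cv2.imwrite('pics/f.png',np.hstack([a,b]))
```

```text
t 19.27 tcp [435.  346.8  38. ] yaw 1.5808 F [-3.9  0.9 15.8] w 0.3
[162.12620507 202.50655942] [196.8548457  241.43866133]
```

View pics/f.png

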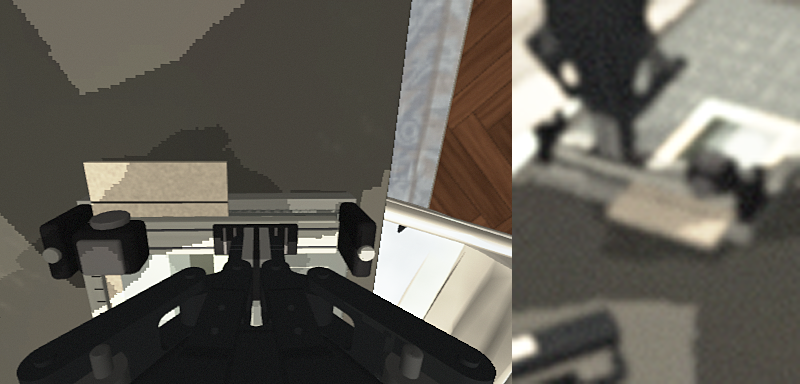

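The rail is pressed (15.8 N on the pad at about 255,240), and the pencil line at v≈203 lies on the steel edge with the strip overhanging. I hand in now.

```bash
python3 -c "
from station import manip
print(manip.hand_in())"
```

```text
the job is handed in; nothing more can be done
None
```

I handed the job in at about 19 s: the board is flush against the fence, its pencil line is within about 0.2 mm of the cutting edge by camera, and the fingertips are still holding the rail down on it at about 16 N.

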